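Sweep the hall keys into the key box and shut its lid

TASK

Without gripping or lifting anything, sweep the two brass-coloured keys across the table with the closed fingers, in through the open front of the wooden key box, until both lie wholly inside it. Then push the standing lid over from behind with the fingers and press it fully shut. Do not knock or shift the torch, the green coaster or the chrome door handle.

Things in the scene. Friction and masses are not known exactly. Their poses are not given: they have to be found in the camera images.
- keybox: wooden key box fixed to the table. Origin on the table, mid-inside; z up, open front toward its own -x (roughly the robot), lid hinged at its back (+x). Three walls 8 mm thick, 35 mm high; no front wall, no sill: the blue lining is level with the table. Inside x = -55 (open front edge) to +55 mm (back wall), y = -85 to +85 mm; outside 186 mm wide, back at x = +63 mm
- box_mouth (a point): middle of the open front edge of the key box, at table height (x = -55 mm in the box frame)
- lid (a joint): angle of the dark wooden lid, rad: 0 = fully shut, level on the walls; starts standing about upright (1.45 to 1.75; stop at 1.9). Friction hinge: it stays at any angle; 1 to 4 N at 85 mm from the hinge moves it. Lid 118 mm from hinge to free edge, 186 mm wide, 8 mm thick; as it shuts its free edge swings over toward the box's -x and down
- lid_hinge (a point): middle of the lid's hinge line, along the box's y axis, at x = +63 mm, z = 35 mm in the box frame; it lies on the lid's inner (under) face, so the outer face is 8 mm from it
- lid_edge (a point): middle of the lid's free edge, 118 mm from the hinge line
- key_round: brass-coloured aluminium key with a round bow, lying flat and loose: 60 mm long overall, 6 mm thick, about 25 g. Origin on its underside near its balance point. Its x axis runs from bow to blade tip, z up: the bow (24 mm across) spans x = -29 to -5 mm, the blade (9 mm wide) reaches to x = +31 mm
- key_square: brass-coloured aluminium key with a square bow, lying flat and loose: 60 mm long overall, 6 mm thick, about 25 g. Origin on its underside near its balance point. Its x axis runs from bow to blade tip, z up: the bow (24 mm across) spans x = -29 to -5 mm, the blade (9 mm wide) reaches to x = +31 mm
- key_round_bow (a point): centre of the round key's bow, 3 mm above its underside
- key_round_tip (a point): end of the round key's blade, 3 mm above its underside
- key_square_bow (a point): centre of the square key's bow, 3 mm above its underside
- key_square_tip (a point): end of the square key's blade, 3 mm above its underside
- torch: bystander: steel torch standing upright on its lens, loose, 125 mm tall, 42 mm diameter at the foot and 30 mm above, origin at the centre of its underside; beside the box
- coaster: bystander: round green silicone coaster, loose, 90 mm diameter, 5 mm thick, origin at the centre of its underside; beside the box
- handle: bystander: chrome lever door handle lying on its rose, loose, about 155 mm long along its x axis, 52 mm wide, 50 mm high, origin under its middle
Not all that is in view belongs to the job. What is shaped like the key_square but pink or purple is not meant. What is shaped like the key_round but white is not meant.

How it is judged:
By the outcome, as a careful person would: the job done as asked, in the order asked, and still so for the second after the job is handed in, with the robot touching nothing.
It also fails if it takes over 72 s, if anything falls off the work surface, if the arm or the gripper's body presses on something with over 40 N, if the wrist force passes 120 N, or if a joint passes its speed limit or range.

ROBOT

A 6-joint arm with a two-finger parallel gripper is mounted at the origin on the work surface. World frame = base frame: x ahead of the robot, y to its left, z up, the work surface at z = 0. Lengths are in m, angles in rad, forces in N, time in s.
With the tool pointing down it reaches from about 0.375 to 0.75 m from the base axis. Payload 9 kg.
Tool frame: the origin (TCP) lies between the finger pads; the fingertips stand 19 mm ahead of it and the grasp point (between the pads) is the TCP; z points along the fingers, y is the line along which they close (so a half turn about z gives the same grasp; the last joint's range is limited). The gripper opens to 85 mm and grips with 20 to 120 N. Pads are 22 mm wide; open, the fingers measure 114 mm over their backs; the gripper's body (76 mm by 85 mm) begins 54 mm behind the grasp point. The pads swing forward as they close: fully open they stand 13 mm farther back than shut.
Start: joints at [1.087, 0.104, 0.097, 1.564, 0, 1.353], TCP at [0.158, 0.579, 0.25] pointing down, gripper open.
Joint ranges: [-2.99, 2.99], [-0.84, 1.86], [-1.1, 1.16], [-1.84, 2.11], [-1.51, 1.56], [-3.14, 3.14]. Speed limits (rad/s): [2.22, 2.22, 2.57, 3.14, 3.14, 3.14].

INTERFACE

Orientations are given as [roll, pitch, yaw] about the fixed x, y, z axes, in that order (R = Rz(yaw) Ry(pitch) Rx(roll)).
In Python, from rig import telemetry, camera, bot gives the robot as it stands.
- The arm moves only by the tool servo_tool, never from a script. Its argument "deltas" is a list of rows, each an object with "slide": the shift along the tool's x, y, z in m, a list of three; "twist": the turn, a rotation vector about the tool's x, y, z in units of 5 degrees (1.0 is 5 degrees), a list of three; "jaw": the finger opening in m, from 0 to 0.0854. In form: [{"slide": [x, y, z], "twist": [wx, wy, wz], "jaw": jaw}, ...]. A call has 1 to 20 rows; each row is the pose to reach, as a shift and turn from the pose commanded when the call began, along the tool's axes at that moment; what a row does not reach only later rows make up. A row lasts 1/10 s, in which the tool goes at most 50 mm and 8.59 degrees, less where a joint would pass 70% of its speed; a pose out of reach is approached as far as the arm can. A call with a gripper value outside its range is refused whole. The fingers move at their own pace and stop on an object; the grip force is fixed at half the most. Time passes only in rows, so rows that repeat a pose let the fingers close. It gives the time, the measured TCP pose, the force, the opening and the grip force at its end, in the units of the state.
- telemetry.state(): the state, without advancing time (a new reading comes with each control period).
- camera(name): name is "scene" or "top" or "wrist"; returns a dict with "frame" (400x640x3 uint8, red, green, blue), "range_z" (400x640 float32, m along the optical axis (not along the pixel's ray), 0 where there is no reading), "fx", "fy", "cx", "cy" (pixels), "position" and "rotation" of the camera in the world. Camera axes: x right, y down, z forward; pixel columns grow to the right and rows downward; lengths in m; the calibration is good to about 2 mm. The wrist camera is an equidistant fisheye: a pixel r from the principal point sees the ray r / f radians off the axis. A picture is of the moment at which its call begins.
- bot.sign_off(): hands the job in; it is judged then, once.
The state is a dict: "t": time; "qpos": joint angles; "dq": joint speeds; "effort": joint torques, N m; "tcp_pos": TCP position; "orientation": TCP orientation; "contact_force": force on the tool from outside, world axes, zero at the start; "wrist_torque": the same for the moment, N m; "grip_width": finger opening in m; "grasp_force": force on a finger pad.
Only numpy, scipy, OpenCV 4.12 (cv2) and the standard library are available. Lean on these libraries where they do the work, as an engineer would, in place of code of your own. Each camera call takes 0.05 s, during which the arm holds its last target. There are 200 camera calls.

## Working session

There is one attempt and no reset: what is moved stays moved. The work goes in short steps, Python scripts to look and compute and a tool call to move; the robot and the scene stay as the last step left them, time stands still between calls to the robot, and variables do not carry over. Pictures are saved under pics/ and viewed, at most 10 in all, crops included, and the job is handed in when it is done.

Besides the shell and the picture viewer there is one more tool, called by a JSON object that holds its "fn" and its "kwargs", one argument or row to a line. servo_tool: Moves the arm, as the interface text tells. Its arguments: {"type":"object","properties":{"deltas":{"type":"array"}},"required":["deltas"]}

```bash
mkdir -p pics; cat > h.py <<'E'
import numpy as np, cv2
from rig import telemetry, camera, bot
def px(c,u,v,z=None):
    """pixel -> world; by depth, or on plane z"""
    R=np.array(c["rotation"]);p=np.array(c["position"])
    d=R@np.array([(u-c["cx"])/c["fx"],(v-c["cy"])/c["fy"],1])
    if z is None: s=c["range_z"][int(v),int(u)]
    else: s=(z-p[2])/d[2]
    return p+s*d
E
python3 - <<'E'
from h import *
s=telemetry.state();print({k:np.round(v,3) for k,v in s.items()})
for n in("top","scene"):
    c=camera(n);cv2.imwrite(f"pics/{n}0.png",cv2.cvtColor(c["frame"],cv2.COLOR_RGB2BGR))
    np.savez(f"{n}0.npz",**c)
    print(n,c["position"],np.round(c["rotation"],3).tolist(),c["fx"],c["cx"],c["cy"])
E
```

```text
{'t': np.float64(0.0), 'qpos': array([1.087, 0.105, 0.096, 1.564, 0.   , 1.353]), 'dq': array([ 0.001,  0.001, -0.   ,  0.002,  0.001,  0.001]), 'effort': array([ 3.0000e-03, -5.5695e+01,  5.0364e+01,  1.7000e-02, -0.0000e+00,
       -0.0000e+00]), 'tcp_pos': array([0.157, 0.579, 0.25 ]), 'orientation': array([-3.14 , -0.   ,  2.876]), 'contact_force': array([ 0.057,  0.232, -0.036]), 'wrist_torque': array([-0.021, -0.029, -0.037]), 'grasp_force': np.float64(0.0), 'grip_width': np.float64(0.085)}
top [ 0.44374328 -0.07355901  1.15786656] [-3.066, 0.007, -1.601] 509.06607207294877 328.6365189883582 196.83464159246685
scene [ 1.30277704 -0.30652673  0.59944176] [-2.179, 0.012, 1.244] 462.3536931855129 314.20555558396774 201.3343719993759
```

View pics/top0.png

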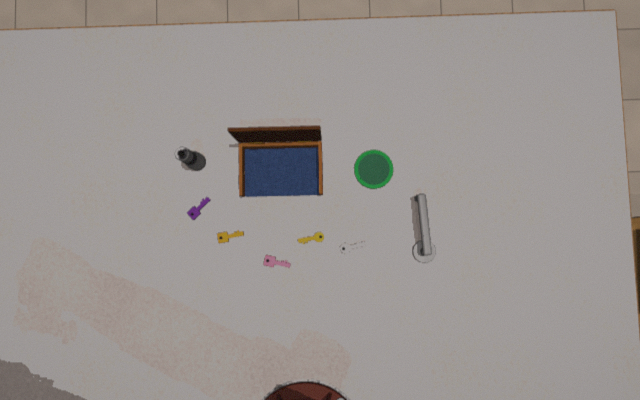

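View pics/scene0.png

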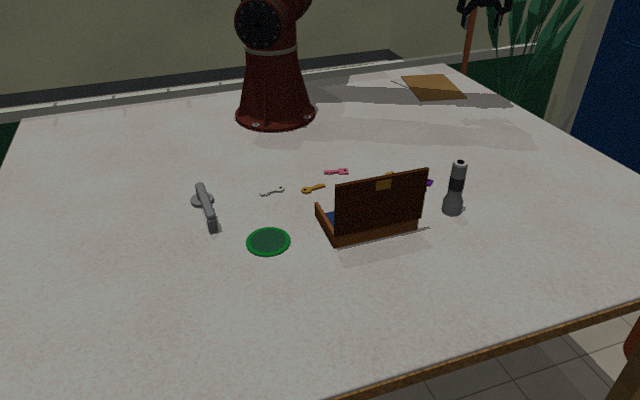

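Top view: the box interior is at about (281,171), the torch foot at (197,162), the coaster at (374,169) and the handle at (422,228). The key-like things are yellow (230,237), yellow (311,238), purple (199,208), pink (277,262) and white (352,247). The two yellow ones fit "brass", so I'll confirm them in an enlarged crop.

```bash
sed -i 's/R=np.array(c\["rotation"\])/R=Rot.from_euler("xyz",c["rotation"]).as_matrix()/; 1a from scipy.spatial.transform import Rotation as Rot' h.py
python3 - <<'E'
from h import *
c=dict(np.load("top0.npz"))
im=cv2.cvtColor(c["frame"],cv2.COLOR_RGB2BGR)[115:275,170:385]
cv2.imwrite("pics/crop1.png",cv2.resize(im,(800,595),interpolation=cv2.INTER_CUBIC))
for n,u,v,z in [("torch",197,162,0),("coaster",374,169,.005),("handleTop",418,196,.045),("handlebot",424,252,.02)]: print(n,px(c,u,v,z),px(c,u,v))
E
```

```text
torch [0.62087845 0.23136028 0.        ] [0.61442236 0.22024682 0.04220103]
coaster [ 0.59159274 -0.1737386   0.005     ] [ 0.59186795 -0.17392508  0.00285401]
handleTop [ 0.52399966 -0.26435161  0.045     ] [ 0.52362498 -0.26346089  0.05019546]
handlebot [ 0.40077678 -0.27657402  0.02      ] [ 0.40190055 -0.27126426  0.04976034]
```

View pics/crop1.png

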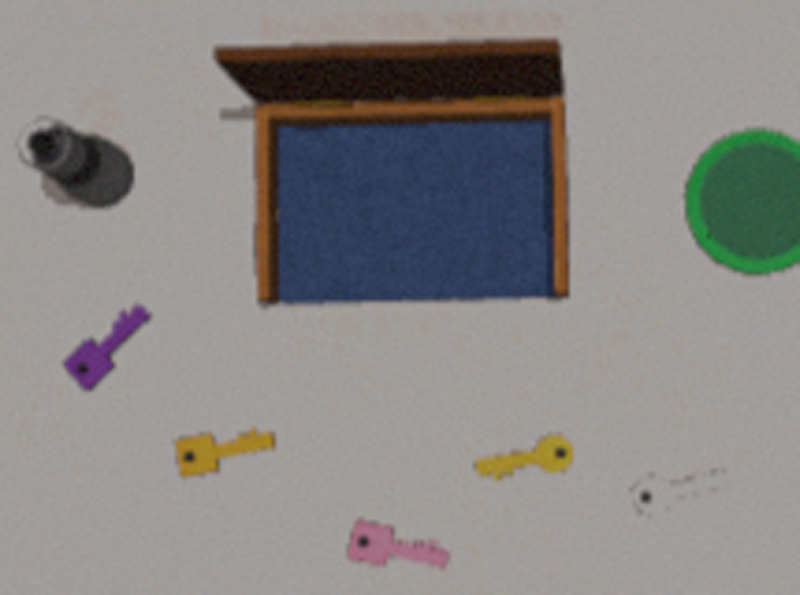

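```bash
python3 - <<'E'
from h import *
c=dict(np.load("top0.npz"));k=215/800
P=dict(inFL=(278,302,0),inFR=(553,297,0),outFLtop=(259,303,.035),outFRtop=(568,296,.035),outBLtop=(257,104,.035),outBRtop=(563,97,.035),inBL=(277,126,0.0),lidL=(217,48,.153),lidR=(557,40,.153),sqb=(196,455,.006),sqt=(274,439,.006),rdb=(554,453,.006),rdt=(476,467,.006),purb=(88,365,.006),purt=(150,312,.006),pinkb=(370,543,.006),pinkt=(448,560,.006),whb=(650,495,.006),torchR=(133,176,.01),torchF=(102,172,.01))
W={}
for n,(u,v,z) in P.items():
    W[n]=px(c,170+u*k-.5*(1-k),115+v*k-.5*(1-k),z);print(n,np.round(W[n],4))
d=lambda a,b:np.linalg.norm((W[a]-W[b])[:2])
print("inW .170",d("inFL","inFR"),"outW .186",d("outFLtop","outFRtop"),"side .118",d("outFLtop","outBLtop"),d("outFRtop","outBRtop"),"lid",d("lidL","lidR"),d("sqb","sqt"),d("rdb","rdt"))
for a,b in(("inFR","inFL"),("outFRtop","outFLtop"),("outBRtop","outBLtop")):
    e=W[b]-W[a];print("yaw",np.arctan2(-e[0],e[1]))
mid=(W["outFLtop"]+W["outFRtop"]+W["outBLtop"]+W["outBRtop"])/4;print(mid)
E
```

```text
inFL [0.5397 0.1239 0.    ]
inFR [ 0.5377 -0.0449  0.    ]
outFLtop [0.5366 0.1292 0.035 ]
outFRtop [ 0.5352 -0.0547  0.035 ]
outBLtop [0.6564 0.1285 0.035 ]
outBRtop [ 0.6549 -0.0552  0.035 ]
inBL [0.6489 0.1226 0.    ]
lidL [0.6652 0.1283 0.153 ]
lidR [ 0.6638 -0.0548  0.153 ]
sqb [0.4476 0.1743 0.006 ]
sqt [0.4559 0.1267 0.006 ]
rdb [ 0.4423 -0.043   0.006 ]
rdt [0.4353 0.0045 0.006 ]
purb [0.5042 0.2394 0.006 ]
purt [0.5355 0.2012 0.006 ]
pinkb [0.3914 0.0697 0.006 ]
pinkt [0.3798 0.0228 0.006 ]
whb [ 0.4153 -0.1004  0.006 ]
torchR [0.6189 0.2096 0.01  ]
torchF [0.622  0.2286 0.01  ]
inW .170 0.1688439119503264 outW .186 0.18399725115595997 side .118 0.11979703078068593 0.11974225647904051 lid 0.18308037957820497 0.04826587092180571 0.048029413857075
yaw -0.012108257690032318
yaw -0.007625946315835096
yaw -0.007928464187403395
[0.5957484  0.03693859 0.035     ]
```

Yellow square bow at crop (196,455) and yellow round bow at crop (554,453) are the two keys that are meant. Purple (88,365), pink (370,543) and white (650,495) are decoys. The box measures 169 mm inside and 184 mm outside at yaw ≈ -0.01, and both keys measure 48 mm from bow to tip, so the measurements agree with the given sizes.

Plan:
1. Push the square key along its own axis to y≈0.09.
2. Sweep it in with +x.
3. Sweep the round key in diagonally.
4. Shut the lid.

{"fn": "servo_tool", "kwargs": {
  "deltas": [
    {"slide": [-0.37, -0.28, 0.15], "twist": [0, 0, -5], "jaw": 0},
    {"slide": [-0.37, -0.28, 0.15], "twist": [0, 0, -5], "jaw": 0},
    {"slide": [-0.37, -0.28, 0.15], "twist": [0, 0, -5], "jaw": 0},
    {"slide": [-0.37, -0.28, 0.15], "twist": [0, 0, -5], "jaw": 0},
    {"slide": [-0.37, -0.28, 0.15], "twist": [0, 0, -5], "jaw": 0},
    {"slide": [-0.37, -0.28, 0.15], "twist": [0, 0, -5], "jaw": 0},
    {"slide": [-0.37, -0.28, 0.15], "twist": [0, 0, -5], "jaw": 0},
    {"slide": [-0.37, -0.28, 0.15], "twist": [0, 0, -5], "jaw": 0},
    {"slide": [-0.37, -0.28, 0.15], "twist": [0, 0, -5], "jaw": 0},
    {"slide": [-0.37, -0.28, 0.15], "twist": [0, 0, -5], "jaw": 0},
    {"slide": [-0.37, -0.28, 0.15], "twist": [0, 0, -5], "jaw": 0},
    {"slide": [-0.37, -0.28, 0.15], "twist": [0, 0, -5], "jaw": 0},
    {"slide": [-0.37, -0.28, 0.15], "twist": [0, 0, -5], "jaw": 0}
  ]
}}

```text
t: 1.4
tcp_pos: [0.4407, 0.2122, 0.1005]
orientation: [3.141, -0.0, -2.97]
contact_force: [0.2, 0.3, 0.4]
grip_width: -0.0002
grasp_force: 0.0
```

{"fn": "servo_tool", "kwargs": {
  "deltas": [
    {"slide": [0, 0, 0.045], "twist": [0, 0, 0], "jaw": 0},
    {"slide": [0, 0, 0.079], "twist": [0, 0, 0], "jaw": 0},
    {"slide": [0, 0, 0.079], "twist": [0, 0, 0], "jaw": 0},
    {"slide": [0, -0.006, 0.079], "twist": [0, 0, 0], "jaw": 0},
    {"slide": [0, -0.012, 0.079], "twist": [0, 0, 0], "jaw": 0},
    {"slide": [0, -0.02, 0.079], "twist": [0, 0, 0], "jaw": 0},
    {"slide": [0, -0.03, 0.079], "twist": [0, 0, 0], "jaw": 0},
    {"slide": [0, -0.04, 0.079], "twist": [0, 0, 0], "jaw": 0},
    {"slide": [0, -0.05, 0.079], "twist": [0, 0, 0], "jaw": 0},
    {"slide": [0, -0.06, 0.079], "twist": [0, 0, 0], "jaw": 0},
    {"slide": [0, -0.07, 0.079], "twist": [0, 0, 0], "jaw": 0},
    {"slide": [0, -0.076, 0.079], "twist": [0, 0, 0], "jaw": 0},
    {"slide": [0, -0.08, 0.079], "twist": [0, 0, 0], "jaw": 0},
    {"slide": [0, -0.08, 0.079], "twist": [0, 0, 0], "jaw": 0},
    {"slide": [0, -0.06, 0.079], "twist": [0, 0, 0], "jaw": 0},
    {"slide": [0, -0.05, 0.04], "twist": [0, 0, 0], "jaw": 0},
    {"slide": [0, -0.04, 0.0], "twist": [0, 0, 0], "jaw": 0},
    {"slide": [0.08, 0.0, 0.0], "twist": [0, 0, 0], "jaw": 0},
    {"slide": [0.08, 0.0, 0.0], "twist": [0, 0, 0], "jaw": 0}
  ]
}}

```text
t: 3.3
tcp_pos: [0.3617, 0.1989, 0.1016]
orientation: [3.141, 0.002, -2.971]
contact_force: [-0.6, 0.3, 0.2]
grip_width: -0.0
grasp_force: 0.0
```

```bash
cat > look.py <<'E'
from h import *
import sys
c=camera("top");f=c["frame"]
hsv=cv2.cvtColor(f,cv2.COLOR_RGB2HSV)
m=cv2.inRange(hsv,(18,130,90),(35,255,255));m[:110]=0;m[290:]=0
n,l,st,ce=cv2.connectedComponentsWithStats(m)
for i in range(1,n):
    if st[i,4]<40: continue
    v,u=np.where(l==i);p=np.array([px(c,a,b,.006)[:2] for a,b in zip(u,v)])
    q=p-p.mean(0);w,V=np.linalg.eigh(q.T@q);a=V[:,1];s=q@a;t=q@V[:,0]
    if np.abs(t[s>0]).max()>np.abs(t[s<0]).max(): a=-a;s=-s
    print("key area",st[i,4],"mean",p.mean(0).round(4),"axis(bow->tip)",a.round(3),"ends",(p.mean(0)+a*s.min()).round(3),(p.mean(0)+a*s.max()).round(3),"x",p[:,0].min().round(3),p[:,0].max().round(3),"y",p[:,1].min().round(3),p[:,1].max().round(3))
cv2.imwrite(sys.argv[1],cv2.resize(cv2.cvtColor(f,cv2.COLOR_RGB2BGR)[115:275,170:385],(800,595),interpolation=cv2.INTER_CUBIC))
s=telemetry.state();print(s["t"],s["tcp_pos"],s["orientation"])
E
python3 look.py pics/l1.png
```

```text
key area 153 mean [0.4606 0.1   ] axis(bow->tip) [ 0.193 -0.981] ends [0.456 0.122] [0.467 0.066] x 0.448 0.472 y 0.066 0.123
key area 127 mean [ 0.4394 -0.0291] axis(bow->tip) [-0.159  0.987] ends [ 0.443 -0.053] [0.434 0.003] x 0.431 0.45 y -0.053 0.003
3.35 [0.35598545 0.19994436 0.10016111] [ 3.14041614 -0.00373848 -2.96873207]
```

{"fn": "servo_tool", "kwargs": {
  "deltas": [
    {"slide": [-0.04, -0.099, 0.0], "twist": [0, 0, 5], "jaw": 0},
    {"slide": [-0.04, -0.099, 0.0], "twist": [0, 0, 5], "jaw": 0},
    {"slide": [-0.04, -0.099, 0.0], "twist": [0, 0, 5], "jaw": 0},
    {"slide": [-0.04, -0.099, 0.0], "twist": [0, 0, 5], "jaw": 0},
    {"slide": [-0.04, -0.099, 0.0], "twist": [0, 0, 5], "jaw": 0},
    {"slide": [-0.04, -0.099, 0.0], "twist": [0, 0, 5], "jaw": 0}
  ]
}}

```text
t: 3.95
tcp_pos: [0.4179, 0.1082, 0.1001]
orientation: [3.141, -0.0, 2.88]
contact_force: [-0.5, -0.6, 0.3]
grip_width: -0.0002
grasp_force: 0.0
```

{"fn": "servo_tool", "kwargs": {
  "deltas": [
    {"slide": [0, 0, 0.045], "twist": [0, 0, 0], "jaw": 0},
    {"slide": [0, 0, 0.079], "twist": [0, 0, 0], "jaw": 0},
    {"slide": [0, 0, 0.079], "twist": [0, 0, 0], "jaw": 0},
    {"slide": [-0.01, 0, 0.079], "twist": [0, 0, 0], "jaw": 0},
    {"slide": [-0.018, 0, 0.079], "twist": [0, 0, 0], "jaw": 0},
    {"slide": [-0.026, 0, 0.079], "twist": [0, 0, 0], "jaw": 0},
    {"slide": [-0.034, 0, 0.079], "twist": [0, 0, 0], "jaw": 0},
    {"slide": [-0.043, 0, 0.079], "twist": [0, 0, 0], "jaw": 0},
    {"slide": [-0.052, 0, 0.079], "twist": [0, 0, 0], "jaw": 0},
    {"slide": [-0.06, 0, 0.079], "twist": [0, 0, 0], "jaw": 0},
    {"slide": [-0.06, 0, 0.079], "twist": [0, 0, 0], "jaw": 0}
  ]
}}

```text
t: 5.05
tcp_pos: [0.4774, 0.0911, 0.0214]
orientation: [3.141, 0.0, 2.875]
contact_force: [-0.8, 0.2, -0.2]
grip_width: 0.0002
grasp_force: 0.0
```

```bash
python3 look.py pics/l2.png
```

```text
key area 49 mean [0.507  0.0629] axis(bow->tip) [-0.127  0.992] ends [0.509 0.051] [0.506 0.075] x 0.501 0.514 y 0.052 0.074
key area 129 mean [ 0.4393 -0.0287] axis(bow->tip) [-0.164  0.986] ends [ 0.443 -0.053] [0.434 0.004] x 0.428 0.45 y -0.053 0.004
5.1 [0.4766984  0.09129984 0.02125731] [ 3.14156109e+00 -1.83511789e-04  2.87545502e+00]
```

View pics/l2.png

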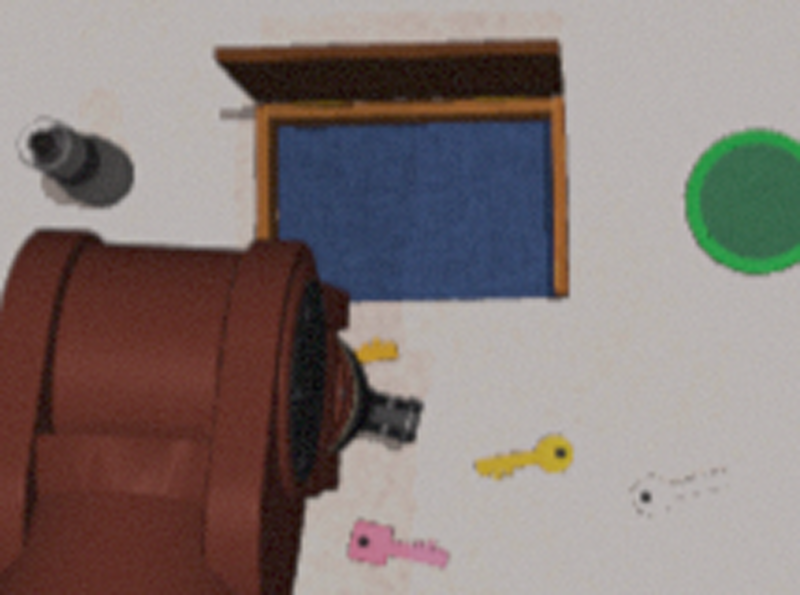

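The square key's tip shows at crop (397,350), moving ahead of the fingers as intended, and the bystanders have not moved. I'll continue into the box.

{"fn": "servo_tool", "kwargs": {
  "deltas": [
    {"slide": [-0.008, 0, 0], "twist": [0, 0, 0], "jaw": 0},
    {"slide": [-0.016, 0, 0], "twist": [0, 0, 0], "jaw": 0},
    {"slide": [-0.024, 0, 0], "twist": [0, 0, 0], "jaw": 0},
    {"slide": [-0.032, 0, 0], "twist": [0, 0, 0], "jaw": 0},
    {"slide": [-0.04, 0.001, 0], "twist": [0, 0, 0], "jaw": 0},
    {"slide": [-0.048, 0.002, 0], "twist": [0, 0, 0], "jaw": 0},
    {"slide": [-0.056, 0.004, 0], "twist": [0, 0, 0], "jaw": 0},
    {"slide": [-0.064, 0.006, 0], "twist": [0, 0, 0], "jaw": 0},
    {"slide": [-0.072, 0.008, 0], "twist": [0, 0, 0], "jaw": 0},
    {"slide": [-0.08, 0.01, 0], "twist": [0, 0, 0], "jaw": 0},
    {"slide": [-0.088, 0.012, 0], "twist": [0, 0, 0], "jaw": 0},
    {"slide": [-0.093, 0.013, 0], "twist": [0, 0, 0], "jaw": 0},
    {"slide": [-0.093, 0.013, 0], "twist": [0, 0, 0], "jaw": 0},
    {"slide": [-0.07, 0.008, 0], "twist": [0, 0, 0], "jaw": 0},
    {"slide": [-0.05, 0.004, -0.03], "twist": [0, 0, 0], "jaw": 0},
    {"slide": [-0.01, 0.0, -0.07], "twist": [0, 0, 0], "jaw": 0},
    {"slide": [0.03, 0.0, -0.08], "twist": [0, 0, 0], "jaw": 0},
    {"slide": [0.07, 0.0, -0.08], "twist": [0, 0, 0], "jaw": 0},
    {"slide": [0.07, 0.0, -0.08], "twist": [0, 0, 0], "jaw": 0}
  ]
}}

```text
t: 7.0
tcp_pos: [0.4051, 0.1111, 0.1014]
orientation: [3.141, -0.001, 2.878]
contact_force: [0.2, 0.0, 0.3]
grip_width: 0.0001
grasp_force: 0.0
```

```bash
python3 look.py pics/l3.png
```

```text
key area 162 mean [0.5889 0.0649] axis(bow->tip) [-0.675 -0.738] ends [0.605 0.083] [0.565 0.039] x 0.564 0.611 y 0.039 0.088
key area 127 mean [ 0.4393 -0.029 ] axis(bow->tip) [-0.165  0.986] ends [ 0.443 -0.053] [0.434 0.003] x 0.428 0.45 y -0.053 0.003
7.05 [0.40739504 0.11052484 0.10160897] [3.14114797e+00 1.42160230e-03 2.87709558e+00]
```

The square key is now wholly inside (x 0.564–0.611, y 0.039–0.088). Next is the round key.

{"fn": "servo_tool", "kwargs": {
  "deltas": [
    {"slide": [-0.033, -0.148, 0.0], "twist": [0, 0, -6], "jaw": 0},
    {"slide": [-0.033, -0.148, 0.0], "twist": [0, 0, -6], "jaw": 0},
    {"slide": [-0.033, -0.148, 0.0], "twist": [0, 0, -6], "jaw": 0},
    {"slide": [-0.033, -0.148, 0.0], "twist": [0, 0, -6], "jaw": 0},
    {"slide": [-0.033, -0.148, 0.0], "twist": [0, 0, -6], "jaw": 0},
    {"slide": [-0.033, -0.148, 0.0], "twist": [0, 0, -6], "jaw": 0},
    {"slide": [-0.033, -0.148, 0.0], "twist": [0, 0, -6], "jaw": 0}
  ]
}}

```text
t: 7.75
tcp_pos: [0.4019, -0.0411, 0.1012]
orientation: [3.141, -0.0, -2.886]
contact_force: [0.0, 1.0, -0.3]
grip_width: -0.0002
grasp_force: 0.0
```

{"fn": "servo_tool", "kwargs": {
  "deltas": [
    {"slide": [0, 0, 0.045], "twist": [0, 0, 0], "jaw": 0},
    {"slide": [0, 0, 0.08], "twist": [0, 0, 0], "jaw": 0},
    {"slide": [0, 0, 0.08], "twist": [0, 0, 0], "jaw": 0},
    {"slide": [-0.008, 0, 0.08], "twist": [0, 0, 0], "jaw": 0},
    {"slide": [-0.014, 0, 0.08], "twist": [0, 0, 0], "jaw": 0},
    {"slide": [-0.021, 0, 0.08], "twist": [0, 0, 0], "jaw": 0},
    {"slide": [-0.028, 0, 0.08], "twist": [0, 0, 0], "jaw": 0},
    {"slide": [-0.036, 0, 0.08], "twist": [0, 0, 0], "jaw": 0},
    {"slide": [-0.044, 0, 0.08], "twist": [0, 0, 0], "jaw": 0},
    {"slide": [-0.052, 0, 0.08], "twist": [0, 0, 0], "jaw": 0},
    {"slide": [-0.06, 0, 0.08], "twist": [0, 0, 0], "jaw": 0},
    {"slide": [-0.068, 0, 0.08], "twist": [0, 0, 0], "jaw": 0},
    {"slide": [-0.07, 0, 0.08], "twist": [0, 0, 0], "jaw": 0}
  ]
}}

```text
t: 9.05
tcp_pos: [0.4703, -0.0236, 0.0213]
orientation: [3.142, 0.0, -2.884]
contact_force: [-0.2, -0.6, 0.4]
grip_width: -0.0002
grasp_force: 0.1
```

```bash
python3 look.py pics/l4.png
```

```text
key area 107 mean [0.5968 0.0736] axis(bow->tip) [0.773 0.635] ends [0.585 0.064] [0.607 0.082] x 0.583 0.613 y 0.061 0.088
9.1 [ 0.47004542 -0.02360066  0.02127807] [ 3.14147247e+00  1.02171313e-04 -2.88353751e+00]
```

View pics/l4.png

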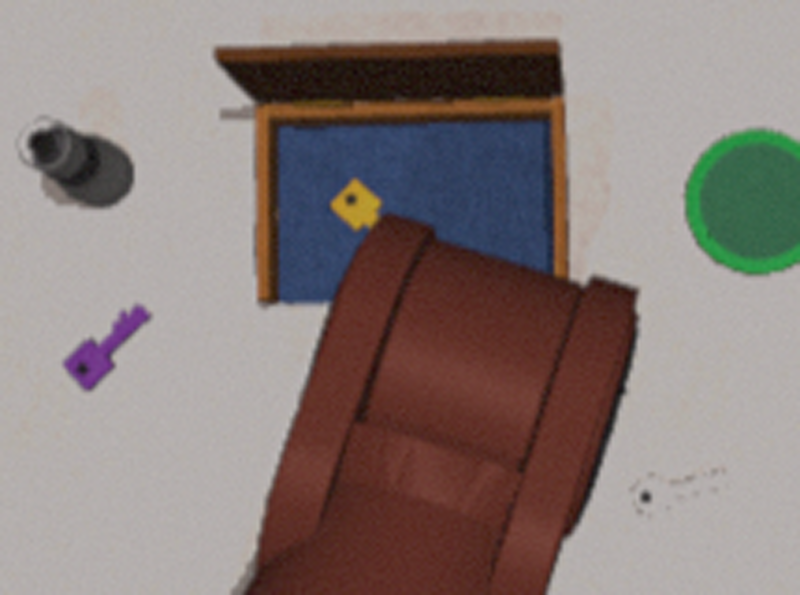

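The arm hides the round key. The square key lies in the box with its bow at crop (356,204). I'll finish the sweep, then back off and look.

{"fn": "servo_tool", "kwargs": {
  "deltas": [
    {"slide": [-0.008, 0, 0], "twist": [0, 0, 0], "jaw": 0},
    {"slide": [-0.016, 0, 0], "twist": [0, 0, 0], "jaw": 0},
    {"slide": [-0.024, 0, 0], "twist": [0, 0, 0], "jaw": 0},
    {"slide": [-0.032, -0.001, 0], "twist": [0, 0, 0], "jaw": 0},
    {"slide": [-0.04, -0.003, 0], "twist": [0, 0, 0], "jaw": 0},
    {"slide": [-0.048, -0.005, 0], "twist": [0, 0, 0], "jaw": 0},
    {"slide": [-0.056, -0.007, 0], "twist": [0, 0, 0], "jaw": 0},
    {"slide": [-0.064, -0.009, 0], "twist": [0, 0, 0], "jaw": 0},
    {"slide": [-0.072, -0.011, 0], "twist": [0, 0, 0], "jaw": 0},
    {"slide": [-0.08, -0.013, 0], "twist": [0, 0, 0], "jaw": 0},
    {"slide": [-0.088, -0.015, 0], "twist": [0, 0, 0], "jaw": 0},
    {"slide": [-0.088, -0.015, 0], "twist": [0, 0, 0], "jaw": 0},
    {"slide": [-0.06, -0.01, 0], "twist": [0, 0, 0], "jaw": 0},
    {"slide": [-0.04, -0.005, -0.03], "twist": [0, 0, 0], "jaw": 0},
    {"slide": [0.0, -0.005, -0.07], "twist": [0, 0, 0], "jaw": 0},
    {"slide": [0.03, -0.05, -0.08], "twist": [0, 0, 0], "jaw": 0},
    {"slide": [0.04, -0.1, -0.08], "twist": [0, 0, 0], "jaw": 0},
    {"slide": [0.04, -0.14, -0.08], "twist": [0, 0, 0], "jaw": 0},
    {"slide": [0.04, -0.14, -0.08], "twist": [0, 0, 0], "jaw": 0}
  ]
}}

```text
t: 11.0
tcp_pos: [0.4669, -0.1743, 0.1018]
orientation: [-3.139, 0.001, -2.889]
contact_force: [-0.7, 0.3, -0.8]
grip_width: 0.0
grasp_force: 0.0
```

```bash
python3 look.py pics/l5.png
```

```text
key area 165 mean [0.5894 0.0654] axis(bow->tip) [-0.675 -0.738] ends [0.605 0.083] [0.566 0.039] x 0.564 0.613 y 0.039 0.088
key area 138 mean [ 0.5415 -0.0014] axis(bow->tip) [-0.951 -0.308] ends [0.565 0.006] [ 0.51  -0.011] x 0.51 0.565 y -0.015 0.014
11.05 [ 0.46627868 -0.17169236  0.10133815] [-3.14139716e+00  1.73810961e-05 -2.88765850e+00]
```

View pics/l5.png

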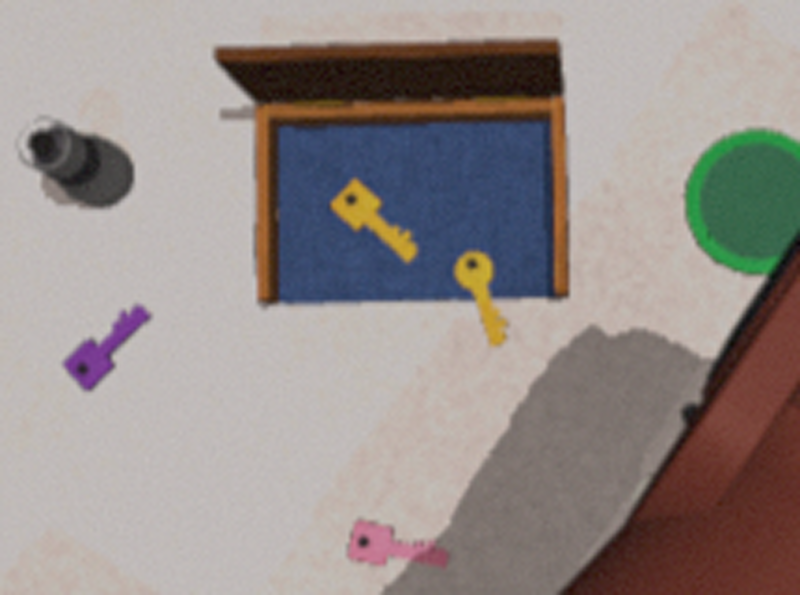

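The round key turned: its bow is inside at crop (473,268), but its tip sticks out at (500,340). It now points nearly along +x, so I'll push it in from the tip along its own axis.

{"fn": "servo_tool", "kwargs": {
  "deltas": [
    {"slide": [-0.06, 0.14, 0.0], "twist": [0, 0, -0.7], "jaw": 0},
    {"slide": [-0.06, 0.14, 0.0], "twist": [0, 0, -0.7], "jaw": 0},
    {"slide": [-0.06, 0.14, 0.0], "twist": [0, 0, -0.7], "jaw": 0},
    {"slide": [-0.06, 0.14, 0.0], "twist": [0, 0, -0.7], "jaw": 0},
    {"slide": [-0.06, 0.14, 0.0], "twist": [0, 0, -0.7], "jaw": 0},
    {"slide": [-0.06, 0.14, 0.0], "twist": [0, 0, -0.7], "jaw": 0},
    {"slide": [-0.06, 0.14, 0.0], "twist": [0, 0, -0.7], "jaw": 0}
  ]
}}

```text
t: 11.75
tcp_pos: [0.4886, -0.0195, 0.1013]
orientation: [3.142, -0.0, -2.824]
contact_force: [0.3, -0.5, -0.5]
grip_width: 0.0002
grasp_force: 0.0
```

{"fn": "servo_tool", "kwargs": {
  "deltas": [
    {"slide": [0, 0, 0.045], "twist": [0, 0, 0], "jaw": 0},
    {"slide": [0, 0, 0.08], "twist": [0, 0, 0], "jaw": 0},
    {"slide": [0, 0, 0.08], "twist": [0, 0, 0], "jaw": 0},
    {"slide": [-0.006, 0, 0.08], "twist": [0, 0, 0], "jaw": 0},
    {"slide": [-0.012, 0, 0.08], "twist": [0, 0, 0], "jaw": 0},
    {"slide": [-0.02, 0, 0.08], "twist": [0, 0, 0], "jaw": 0},
    {"slide": [-0.028, 0, 0.08], "twist": [0, 0, 0], "jaw": 0},
    {"slide": [-0.036, 0, 0.08], "twist": [0, 0, 0], "jaw": 0},
    {"slide": [-0.044, 0, 0.08], "twist": [0, 0, 0], "jaw": 0},
    {"slide": [-0.052, 0, 0.08], "twist": [0, 0, 0], "jaw": 0},
    {"slide": [-0.06, 0, 0.08], "twist": [0, 0, 0], "jaw": 0},
    {"slide": [-0.06, 0, 0.08], "twist": [0, 0, 0], "jaw": 0},
    {"slide": [-0.03, 0, 0.08], "twist": [0, 0, 0], "jaw": 0},
    {"slide": [-0.01, 0, 0.04], "twist": [0, 0, 0], "jaw": 0},
    {"slide": [0.02, -0.02, 0], "twist": [0, 0, 0], "jaw": 0},
    {"slide": [0.04, -0.06, 0], "twist": [0, 0, 0], "jaw": 0},
    {"slide": [0.05, -0.1, 0], "twist": [0, 0, 0], "jaw": 0},
    {"slide": [0.06, -0.14, 0], "twist": [0, 0, 0], "jaw": 0},
    {"slide": [0.06, -0.14, 0], "twist": [0, 0, 0], "jaw": 0}
  ]
}}

```text
t: 13.65
tcp_pos: [0.4757, -0.1747, 0.1017]
orientation: [-3.14, 0.0, -2.827]
contact_force: [0.3, 0.4, -0.2]
grip_width: -0.0002
grasp_force: 0.0
```

```bash
python3 look.py pics/l6.png
```

```text
key area 166 mean [0.5892 0.0653] axis(bow->tip) [-0.677 -0.736] ends [0.605 0.083] [0.566 0.04 ] x 0.564 0.613 y 0.039 0.088
key area 146 mean [0.5886 0.0163] axis(bow->tip) [-0.94  -0.342] ends [0.612 0.025] [0.558 0.005] x 0.558 0.614 y 0.002 0.031
13.7 [ 0.47542564 -0.17240879  0.10130184] [-3.14149008e+00  1.00337683e-05 -2.82611697e+00]
```

View pics/l6.png

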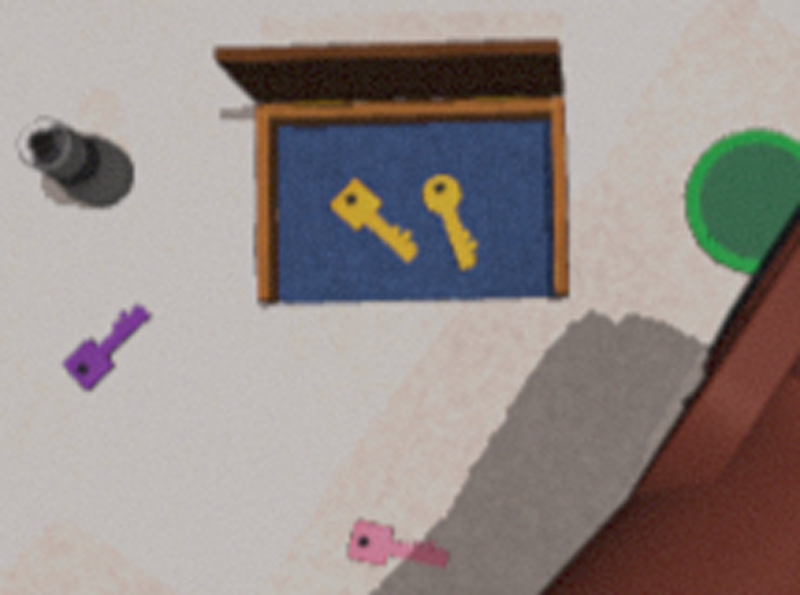

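Both keys are wholly inside, with tips at crop (408,255) and (467,264) and at least 20 mm behind the front edge. Now the lid: I go up and over, then down behind it.

{"fn": "servo_tool", "kwargs": {
  "deltas": [
    {"slide": [0, 0, -0.05], "twist": [0, 0, 0], "jaw": 0},
    {"slide": [0, 0, -0.1], "twist": [0, 0, 0], "jaw": 0},
    {"slide": [0, 0, -0.13], "twist": [0, 0, 0], "jaw": 0},
    {"slide": [-0.278, 0.126, -0.13], "twist": [0, 0, 3.75], "jaw": 0},
    {"slide": [-0.278, 0.126, -0.13], "twist": [0, 0, 3.75], "jaw": 0},
    {"slide": [-0.278, 0.126, -0.13], "twist": [0, 0, 3.75], "jaw": 0},
    {"slide": [-0.278, 0.126, -0.13], "twist": [0, 0, 3.75], "jaw": 0},
    {"slide": [-0.278, 0.126, -0.13], "twist": [0, 0, 3.75], "jaw": 0},
    {"slide": [-0.278, 0.126, -0.13], "twist": [0, 0, 3.75], "jaw": 0},
    {"slide": [-0.278, 0.126, -0.13], "twist": [0, 0, 3.75], "jaw": 0},
    {"slide": [-0.278, 0.126, -0.13], "twist": [0, 0, 3.75], "jaw": 0},
    {"slide": [-0.278, 0.126, -0.13], "twist": [0, 0, 3.75], "jaw": 0},
    {"slide": [-0.278, 0.126, -0.13], "twist": [0, 0, 3.75], "jaw": 0}
  ]
}}

```text
t: 15.0
tcp_pos: [0.6995, 0.0361, 0.2317]
orientation: [-3.142, -0.0, 3.133]
contact_force: [-0.1, -0.4, 1.2]
grip_width: 0.0
grasp_force: 0.0
```

```bash
python3 - <<'E'
from h import *
c=camera("scene");f=c["frame"]
cv2.imwrite("pics/s1.png",cv2.resize(cv2.cvtColor(f,cv2.COLOR_RGB2BGR)[100:270,240:480],(800,567)))
# points of the lid outer face by depth
for u,v in((345,190),(380,190),(415,190),(345,215),(380,215),(410,210)): print(u,v,px(c,u,v).round(4))
print(telemetry.state()["tcp_pos"])
E
```

```text
345 190 [ 0.663  -0.0369  0.1413]
380 190 [0.6631 0.0332 0.1257]
415 190 [0.6636 0.1078 0.1094]
345 215 [ 0.6648 -0.0361  0.0866]
380 215 [0.6616 0.0385 0.0657]
410 210 [0.6627 0.1031 0.0626]
[0.69954715 0.03577471 0.23189916]
```

View pics/s1.png

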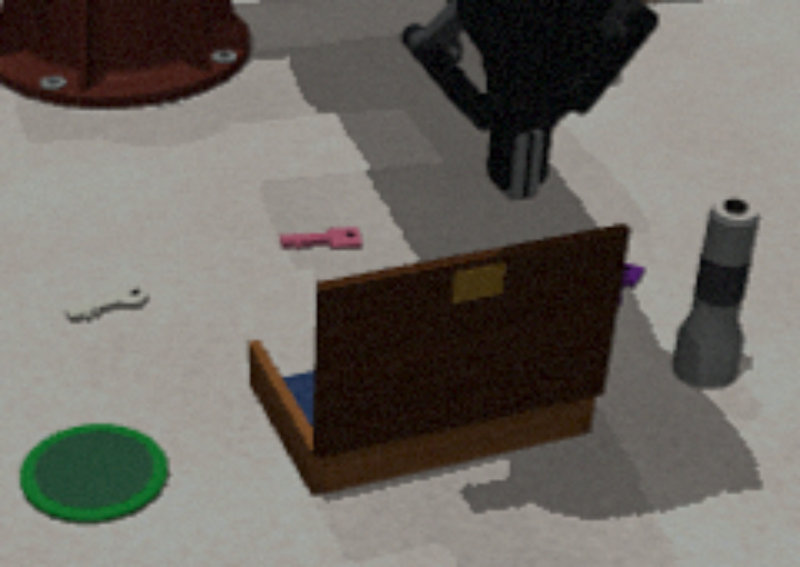

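The lid stands upright, with its outer face at x≈0.663. Torch, coaster and box are as they were, and the fingers are above and behind the lid.

{"fn": "servo_tool", "kwargs": {
  "deltas": [
    {"slide": [0, 0, 0.045], "twist": [0, 0, 0], "jaw": 0},
    {"slide": [0, 0, 0.093], "twist": [0, 0, 0], "jaw": 0},
    {"slide": [0, 0, 0.093], "twist": [0, 0, 0], "jaw": 0},
    {"slide": [0.015, 0, 0.0937], "twist": [0, 0, 0], "jaw": 0},
    {"slide": [0.028, 0, 0.0937], "twist": [0, 0, 0], "jaw": 0},
    {"slide": [0.034, 0, 0.0937], "twist": [0, 0, 0], "jaw": 0},
    {"slide": [0.04, 0, 0.0937], "twist": [0, 0, 0], "jaw": 0},
    {"slide": [0.05, 0, 0.0945], "twist": [0, 0, 0], "jaw": 0},
    {"slide": [0.062, 0, 0.097], "twist": [0, 0, 0], "jaw": 0},
    {"slide": [0.072, 0, 0.101], "twist": [0, 0, 0], "jaw": 0},
    {"slide": [0.082, 0, 0.107], "twist": [0, 0, 0], "jaw": 0},
    {"slide": [0.09, 0, 0.113], "twist": [0, 0, 0], "jaw": 0}
  ]
}}

```text
t: 16.25
tcp_pos: [0.6106, 0.0368, 0.12]
orientation: [-3.141, 0.002, 3.133]
contact_force: [0.4, 0.3, 1.7]
grip_width: 0.0001
grasp_force: 0.9
```

{"fn": "servo_tool", "kwargs": {
  "deltas": [
    {"slide": [0.009, 0, 0.008], "twist": [0, 0, 0], "jaw": 0},
    {"slide": [0.016, 0, 0.016], "twist": [0, 0, 0], "jaw": 0},
    {"slide": [0.022, 0, 0.0265], "twist": [0, 0, 0], "jaw": 0},
    {"slide": [0.026, 0, 0.036], "twist": [0, 0, 0], "jaw": 0},
    {"slide": [0.029, 0, 0.046], "twist": [0, 0, 0], "jaw": 0},
    {"slide": [0.031, 0, 0.054], "twist": [0, 0, 0], "jaw": 0},
    {"slide": [0.031, 0, 0.057], "twist": [0, 0, 0], "jaw": 0},
    {"slide": [0.031, 0, 0.059], "twist": [0, 0, 0], "jaw": 0},
    {"slide": [0.031, 0, 0.059], "twist": [0, 0, 0], "jaw": 0}
  ]
}}

```text
t: 17.15
tcp_pos: [0.5789, 0.0374, 0.0618]
orientation: [-3.141, -0.001, 3.133]
contact_force: [-14.6, -0.0, 26.6]
grip_width: -0.0001
grasp_force: 12.9
```

The reading is 26 N up with the tips at z = 0.043, which is the shut height. I'll lift off and check.

{"fn": "servo_tool", "kwargs": {
  "deltas": [
    {"slide": [0, 0, -0.02], "twist": [0, 0, 0], "jaw": 0},
    {"slide": [0, 0, -0.06], "twist": [0, 0, 0], "jaw": 0},
    {"slide": [0, 0, -0.1], "twist": [0, 0, 0], "jaw": 0},
    {"slide": [0.04, 0, -0.14], "twist": [0, 0, 0], "jaw": 0},
    {"slide": [0.09, 0, -0.15], "twist": [0, 0, 0], "jaw": 0},
    {"slide": [0.12, 0, -0.15], "twist": [0, 0, 0], "jaw": 0},
    {"slide": [0.12, 0, -0.15], "twist": [0, 0, 0], "jaw": 0},
    {"slide": [0.12, 0, -0.15], "twist": [0, 0, 0], "jaw": 0}
  ]
}}

```text
t: 17.95
tcp_pos: [0.4593, 0.0384, 0.2097]
orientation: [-3.141, 0.002, 3.133]
contact_force: [-0.4, -1.1, 0.2]
grip_width: -0.0001
grasp_force: 0.0
```

```bash
python3 - <<'E'
from h import *
c=camera("scene");f=c["frame"]
cv2.imwrite("pics/s2.png",cv2.resize(cv2.cvtColor(f,cv2.COLOR_RGB2BGR)[140:290,170:480],(800,387)))
for u,v in((335,212),(345,228),(360,205),(375,220),(395,200),(405,215),(330,225)): print(u,v,px(c,u,v).round(4))
t=camera("top");o=dict(np.load("top0.npz"))
for b,(x0,x1,y0,y1) in dict(torch=(172,210,142,175),coaster=(350,398,145,193),handle=(405,445,185,270)).items():
    a=[cv2.cvtColor(q["frame"],cv2.COLOR_RGB2GRAY)[y0:y1,x0:x1].astype(np.float32) for q in (o,t)]
    print(b,"shift px",cv2.phaseCorrelate(*a))
print(telemetry.state()["tcp_pos"],telemetry.state()["contact_force"])
E
```

```text
335 212 [ 0.5941 -0.0284  0.0429]
345 228 [ 0.6523 -0.0299  0.045 ]
360 205 [0.5888 0.0291 0.0431]
375 220 [0.6459 0.0368 0.0429]
395 200 [0.5967 0.1057 0.043 ]
405 215 [0.6541 0.0986 0.0455]
330 225 [ 0.6313 -0.0531  0.0431]
torch shift px ((0.08161943877945177, 0.3253456893636866), 0.6793745064073139)
coaster shift px ((0.026982208245428296, 0.027253542974644773), 1.024684488773346)
handle shift px ((-0.035091567857900685, 0.019242004914133304), 0.9636848200692071)
[0.45985945 0.03829274 0.20919399] [-0.323103   -0.15052401 -0.14871359]
```

View pics/s2.png

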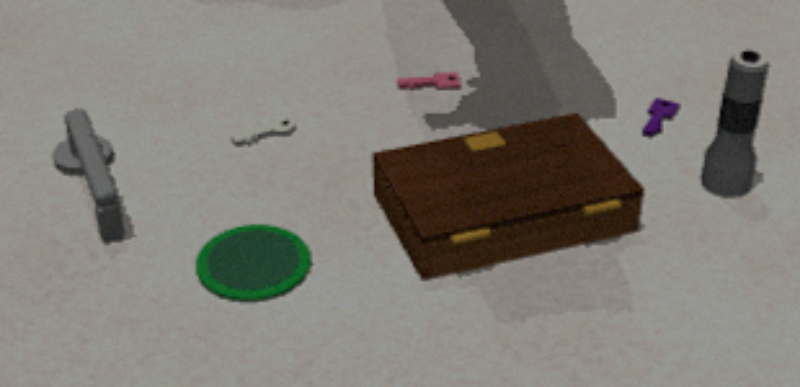

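The lid is level at z = 0.043 across its top, so it is fully shut. The bystanders have not moved, and the arm is clear of everything.

```bash
python3 -c "
from rig import bot; print(bot.sign_off())"
```

```text
the job is handed in; nothing more can be done
None
```

Job handed in at about 18 s: both brass keys were last seen wholly inside the box just before the lid went over, the lid is fully shut, and the torch, coaster and door handle show no movement.

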